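# Hang the washed lint screen on the keeper peg

### The job

Take the dryer's lint screen (the panel with the carrying loop) out of the drying rack and hang it by its loop on the stand's peg: slide the loop along the peg so that it lifts the gravity flap and passes it, so that the flap falls shut behind the loop. The peg's exact height has to be felt: be gentle on the stand, let the loop down onto the peg before you let go (do not drop the screen), and leave the other things on the counter as they are.

Things in the scene. Friction and masses are not known exactly. Their poses are not given: they have to be found in the camera images.
- screen: Lint screen: grey framed mesh panel standing in a rack slot, 230 mm long (x), 8 mm thick (y), 110 mm tall (z), 0.15 to 0.27 kg; origin: centre of its lower edge. A carrying loop stands in the middle of its top edge. Symmetric end for end. Hold it by its 8 mm thickness at the top edge, about 95 mm from the middle (the end near the robot), clear of the loop; it may sag a little in the grip.
- loop (a point): Centre of the underside of the loop's top bar, 164 mm above the screen's lower edge: it rests on the peg. Axes as the screen's. The loop is a rectangular eye in the panel's plane, its opening 40 mm wide and 54 mm high (from the panel's top edge to this point); top bar and sides 8 mm thick (y), bar 8 mm high, 52 mm wide outside.
- rack: White drying rack, fixed, base 190 x 150 x 12 mm, origin at the centre of its underside. Two slots along its x at y = -45 and +45 mm, 11 mm wide, between fences that reach 48 mm above the counter; panels stand on the base at z = 12 mm. One slot holds the screen, the other the cover panel: tell them apart by the loop.
- stand: Hanging stand, fixed: base plate 130 x 130 x 12 mm, post 22 mm square, 390 mm tall, standing at y = 1 to 23 mm, and on it a clamped holder (block 40 mm wide, y = -4 to 32 mm, 44 mm high) with peg and flap; it bears no more than 10 N. Origin at the counter's height, below the peg's root; z up; the peg points along -y (robot's right at yaw 0).
- peg (a point): Nominal root of the peg's axis, 285 mm above the counter, axes as the stand's. The holder was clamped by hand: the real peg, with flap and all, is anywhere from 18 mm lower to 18 mm higher than this (x, y are true), and is firm. Peg: level steel rod, diameter 10 mm, along -y to its rounded tip at y = -113 mm; nothing is above it beyond y = -80 mm, so its height can be felt there with the loop.
- pivot (a point): Nominal pivot of the flap, 72 mm out along the peg and 23 mm above its axis (as far off in height as the peg is). Cheeks 22 mm wide hold it, from 4 mm below to 31 mm above it, 6 mm either way along the peg; a cover arm 16 mm wide runs 29 to 35 mm above it to the post. The loop's bar passes only with its underside 5 (touching the peg) to 10 mm above the peg's axis.
- flap (a joint): Gravity flap: steel tongue 13 mm wide, 34 mm long, hinged at the pivot and sloping down inwards (to the post); 0 = shut, its tip 42 mm from the peg's root just over the peg; it grows (rad, to 0.85) as a bar sliding inwards lifts it with under 1 N. It falls shut when the bar's centre is less than 30 mm from the root, and cannot swing outwards.
- cover: Plain grey cover panel without a loop, 210 x 8 x 90 mm, in the other slot; origin at the centre of its lower edge. To be left alone.
- cup: Clear measuring cup, 64 mm across, 55 mm tall, between rack and stand; origin under its centre. To be left alone.
- brush: Small brush lying at the robot's left; origin on its underside. To be left alone.
- jar: Glass jar, 60 mm across, 70 mm tall, between rack and stand, beyond the cup; origin under its centre. To be left alone.
- soap: White soap dish block 85 x 55 x 28 mm, near the robot; origin under its centre. To be left alone.
There are look-alikes about, which are no part of the job. What is shaped like the screen but red is not meant.

How it is judged (in metres and radians):
On the way, in this order (a step that is already met when the one before it is completed fails the run):
1. the screen is lifted clear of the rack (height (world z) of loop above 0.227 m), for 0.1 s.
2. with the loop round the peg and under the flap's pivot, the flap is lifted (value of joint flap above 0.2 rad and y of loop in the frame of stand between -0.08 and -0.026 m and x of loop in the frame of stand between -0.025 and 0.025 m), for 0.05 s.
3. the loop is inside the flap and the flap has fallen behind it (value of joint flap below 0.1 rad and y of loop in the frame of stand between -0.0395 and -0.002 m and x of loop in the frame of stand between -0.025 and 0.025 m), for 0.1 s.
At the end, for the whole second after the job is handed in: The screen hangs still (under 30 mm/s) by its loop, the bar resting on the peg 2 to 39 mm from the post's face and within 25 mm of the peg's axis sideways, the flap shut behind it (under 0.1 rad), the screen upright within 0.25 rad and square to the peg within 0.35 rad (all of step 3 and z of loop in the frame of stand between 0.264 and 0.314 m and contact force between screen and stand above 0.5 N and angle between screen's own z axis and vertical below 0.25 rad and angle between the y axis of screen and the y axis of stand, either way round below 0.35 rad and linear speed of screen below 0.03 m/s); the robot touches nothing.
It fails at once if the screen or the robot presses on the stand with more than 10 N (contact force between any of screen, the arm, the fingers and stand above 10 N).
It fails at once if the screen is dropped: it moves faster than 0.25 m/s with the fingers off it (contact force between the fingers and screen below 0.05 N and linear speed of screen above 0.25 m/s).
It fails at once if a bystander is moved by more than 40 mm (distance of any of cover, cup, brush, jar, soap from where it was at the start of the episode above 0.04 m).
It also fails if it takes over 48 s, if anything falls off the work surface, if the arm or the gripper's body presses on something with over 40 N, if the wrist force passes 120 N, or if a joint passes its speed limit or range.

### The arm

A 6-joint arm with a two-finger parallel gripper is mounted at the origin on the work surface. World frame = base frame: x ahead of the robot, y to its left, z up, the work surface at z = 0. Lengths are in mm, angles in rad, forces in N, time in s.
With the tool pointing down it reaches from about 325 to 1000 mm from the base axis. Payload 5.1 kg.
Tool frame: the origin (TCP) lies midway between the tips of the shut fingers; the grasp point (between the pads) lies 19 mm behind it; z points along the fingers, y is the line along which they close (so a half turn about z gives the same grasp; the last joint's range is limited). The gripper opens to 85 mm and grips with 20 to 120 N. Pads are 22 mm wide; open, the fingers measure 114 mm over their backs; the gripper's body (76 mm by 85 mm) begins 54 mm behind the grasp point. The pads swing forward as they close: fully open they stand 13 mm farther back than shut.
Start: joints at [-1.235, 0.124, 1.65, -0, 1.367, -0.083], TCP at [264.299, -593.827, 231.322] pointing down, gripper open.
Joint ranges: [-2.61, 2.61], [-1.02, 2.33], [0.03, 2.71], [-1.35, 4.49], [0.32, 2.68], [-2.91, 2.91]. Speed limits (rad/s): [2.57, 2.57, 3.14, 3.14, 3.14, 3.14].

### API

Orientations are given as a unit quaternion [w, x, y, z].
In Python, from cell import ctrl gives the robot as it stands.
- The arm moves only by the shell command python3 -m creep 'ROWS' [FORCE]. ROWS is JSON, one flat list of numbers, 7 for each row, row after row: the shift along the world's x, y, z in mm, then the turn, a rotation vector about the world's x, y, z in rad, then the closure, from 0 (fully open) to 1 (shut). A call has 1 to 5 rows; each row shifts and turns the commanded pose from where the row before left it; what a row does not reach is not made up. A row lasts 1/12 s, in which the tool goes at most 41.7 mm and 7.16 degrees, less where a joint would pass 70% of its speed; a pose out of reach is approached as far as the arm can. A call with a gripper value outside its range is refused whole. The fingers move at their own pace and stop on an object; FORCE is the grip in N (left out, the last holds). Time passes only in rows, so rows that do not move let the fingers close. It gives the time, the measured TCP pose, the force, the opening and the grip force at its end, in the units of the state.
- ctrl.observe(): the state, without advancing time (a new reading comes with each control period).
- ctrl.snapshot(name): name is "scene" or "top"; returns the picture (384x512x3 uint8, red, green, blue); there is no depth.
- ctrl.get_calibration(name): a dict with "intrinsics" (3x3 intrinsics, pixels), "cam_to_world" (4x4, takes a point from camera to world coordinates). Camera axes: x right, y down, z forward; pixel columns grow to the right and rows downward; lengths in mm; the calibration is good to about 2 mm. A picture is of the moment at which its call begins. get_calibration takes no time and is no camera call.
- ctrl.sign_off(): hands the job in; it is judged then, once.
The state is a dict: "time": time; "joint_positions": joint angles; "joint_vel": joint speeds; "joint_torque": joint torques, N m; "eef_pos": TCP position; "tool_rot": TCP orientation; "ft_force": force on the tool from outside, world axes, zero at the start; "ft_torque": the same for the moment, N m; "grip_width": finger opening in mm; "finger_force": force on a finger pad.
Only numpy, scipy, OpenCV 4.12 (cv2) and the standard library are available. Lean on these libraries where they do the work, as an engineer would, in place of code of your own. Each camera call takes 0.05 s, during which the arm holds its last target. There are 200 camera calls.

## Working session

There is one attempt and no reset: what is moved stays moved. The work goes in short steps, Python scripts to look and compute and a shell command to move; the robot and the scene stay as the last step left them, time stands still between calls to the robot, and variables do not carry over. Pictures are saved under pics/ and viewed, at most 13 in all, crops included, and the job is handed in when it is done.

```bash
mkdir -p pics; ls; python3 - <<'E'
from cell import ctrl
import cv2,numpy as np
np.set_printoptions(suppress=True,precision=3)
for n in("scene","top"):
    im=ctrl.snapshot(n); cv2.imwrite(f"pics/{n}0.png",cv2.cvtColor(im,cv2.COLOR_RGB2BGR))
    c=ctrl.get_calibration(n); print(n,np.array(c["intrinsics"]),np.array(c["cam_to_world"]))
print(ctrl.observe())
E
```

```text
pics
scene [[384.88    0.    256.175]
 [  0.    384.88  193.088]
 [  0.      0.      1.   ]] [[  -0.777    0.31    -0.548 1146.052]
 [   0.629    0.417   -0.656  779.293]
 [   0.025   -0.855   -0.518  781.026]
 [   0.       0.       0.       1.   ]]
top [[423.904   0.    255.538]
 [  0.    423.904 190.602]
 [  0.      0.      1.   ]] [[  -0.008   -0.998    0.066  444.618]
 [  -1.       0.008   -0.001   37.964]
 [   0.001   -0.066   -0.998 1347.678]
 [   0.       0.       0.       1.   ]]
{'time': 0.1, 'joint_positions': array([-1.235,  0.124,  1.652, -0.   ,  1.368, -0.083]), 'joint_vel': array([ 0.   , -0.001, -0.004,  0.002, -0.   , -0.   ]), 'joint_torque': array([ -0.   , -42.493, -36.665,  -0.   ,   0.004,  -0.   ]), 'eef_pos': array([ 264.113, -593.311,  230.187]), 'tool_rot': array([-0.001,  0.978,  0.208, -0.   ]), 'ft_force': array([-0.025, -0.72 ,  0.028]), 'ft_torque': array([-0.007,  0.023, -0.003]), 'finger_force': 0.0, 'grip_width': 85.39012863360695}
```

View pics/scene0.png

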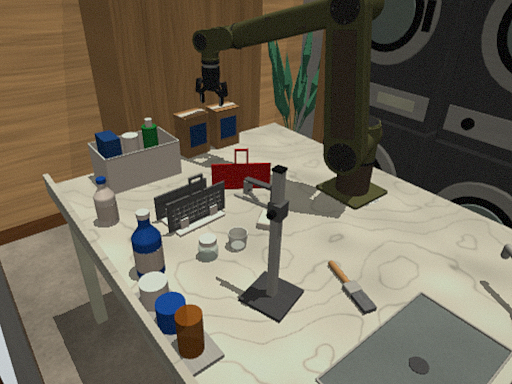

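View pics/top0.png

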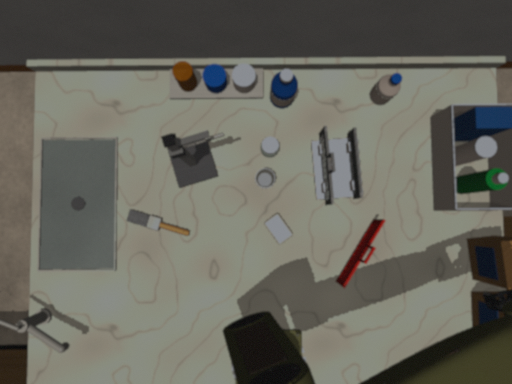

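Candidates: the panel at top (326,165), the panel at top (354,163), and the red look-alike at top (360,252) / scene (240,175), which is ruled out by colour. The scene view has a loop near (196,182). I'll check with close crops.

```bash
python3 - <<'E'
import cv2,numpy as np
a=cv2.imread("pics/scene0.png");b=cv2.imread("pics/top0.png")
A=cv2.resize(a[150:250,140:300],None,fx=5,fy=5,interpolation=cv2.INTER_CUBIC)[:, :800]
cv2.imwrite("pics/c1.png",A)
B=cv2.resize(b[110:215,150:370],None,fx=3.6,fy=3.6,interpolation=cv2.INTER_CUBIC)
cv2.imwrite("pics/c2.png",B)
E
```

```text
(no output)
```

View pics/c1.png

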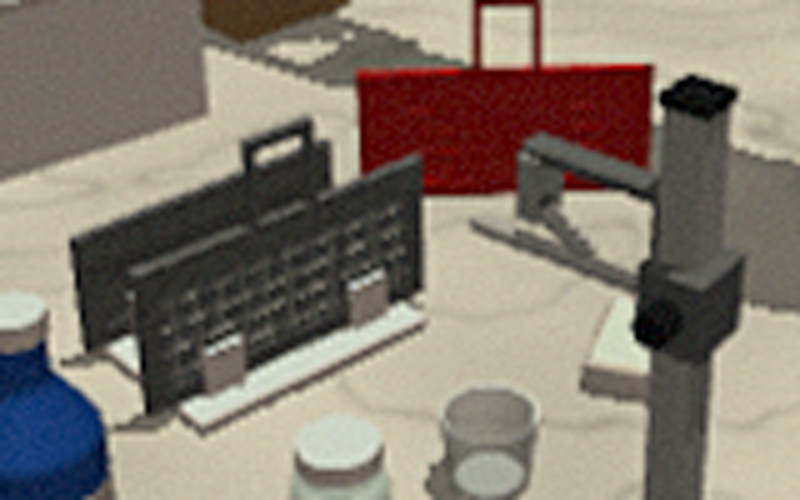

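View pics/c2.png

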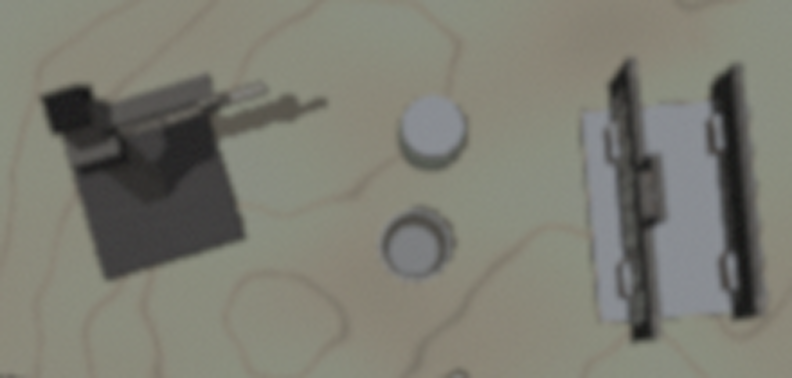

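The crops show the loop at c1 (278,140), which is full scene (196,178). It stands over the middle of the front mesh panel: the front panel's top edge is at c1 y≈212, and 62 mm of loop is about 75 px. In the top view it is at c2 (652,190), beside the left panel, so the screen is the left (+y) panel in the top picture. The right panel is the cover. Next I'll triangulate and fit the poses.

```bash
cat > h.py <<'E'
from cell import ctrl
import cv2,numpy as np
from scipy.optimize import least_squares
np.set_printoptions(suppress=True,precision=3)
C={}
for n in("scene","top"):
    c=ctrl.get_calibration(n);C[n]=(np.array(c["intrinsics"]),np.linalg.inv(np.array(c["cam_to_world"])))
def proj(n,P):
    K,T=C[n];p=np.atleast_2d(P)@T[:3,:3].T+T[:3,3];q=p@K.T;return q[:,:2]/q[:,2:]
def tri(a,b):
    K1,T1=C["scene"];K2,T2=C["top"]
    X=cv2.triangulatePoints(K1@T1[:3],K2@T2[:3],np.float64(a).reshape(2,1),np.float64(b).reshape(2,1));return (X[:3]/X[3]).ravel()
s=lambda x,y:(140+(x-2)/5,150+(y-2)/5)      # crop c1 -> px
t=lambda x,y:(150+(x-1.3)/3.6,110+(y-1.3)/3.6)
def fr(p,P):
    c,sn=np.cos(p[2]),np.sin(p[2]);P=np.atleast_2d(np.float64(P));return np.c_[p[0]+c*P[:,0]-sn*P[:,1],p[1]+sn*P[:,0]+c*P[:,1],P[:,2]]
def fit(obs,p0,f=lambda p,P:fr(p,P)):
    r=lambda p:np.concatenate([(proj(n,f(p,P))-uv).ravel() for n,P,uv in obs])
    o=least_squares(r,p0,loss="soft_l1");print("fit",o.x);print(r(o.x).reshape(-1,2));return o.x
E
cat > fit1.py <<'E'
from h import *
print("loop top mid",tri(s(278,128),t(654,190)),"far top",tri(s(133,272),t(640,60)),"near top",tri(s(423,155),t(652,335)))
print("post top",tri(s(699,95),t(68,106)),"peg tip",tri(s(472,224),t(266,89)))
z=12
obs=[("scene",[115,4,z+110],s(133,272)),("scene",[-115,4,z+110],s(423,157)),("scene",[115,4,z],s(150,412)),
("scene",[26,4,z+172],s(245,142)),("scene",[-26,4,z+172],s(312,122)),
("top",[-115,4,z+110],t(647,336)),("top",[-115,-4,z+110],t(657,336)),("top",[26,-4,z+172],t(661,156)),("top",[-26,-4,z+172],t(663,222)),("top",[115,0,z+110],t(635,60))]
p=fit(obs,[560,-170,.09]);np.save("screen.npy",p)
E
python3 fit1.py
python3 - <<'E'
import sys;sys.path.insert(0,'.')
import cv2
a=cv2.imread("pics/scene0.png");b=cv2.imread("pics/top0.png")
A=cv2.resize(a[160:325,225:310],None,fx=3.6,fy=3.6,interpolation=cv2.INTER_CUBIC)
B=cv2.resize(b[125:195,155:235],None,fx=6,fy=6,interpolation=cv2.INTER_CUBIC)
import numpy as np
o=np.zeros((594,790,3),np.uint8);o[:A.shape[0],:A.shape[1]]=A;o[:B.shape[0],308:308+B.shape[1]]=B
cv2.imwrite("pics/c3.png",o)
E
```

```text
loop top mid [ 600.156 -175.446  184.25 ] far top [ 713.267 -176.411  118.203] near top [ 488.657 -180.601  125.393]
post top [626.728 234.444 390.235] peg tip [660.835 115.936 277.763]
fit [ 601.424 -177.214    0.036]
[[ 0.319  0.339]
 [ 1.314  0.666]
 [ 0.137  0.623]
 [ 0.988  0.311]
 [ 1.264 -0.536]
 [ 0.178  0.413]
 [ 0.162  0.293]
 [ 0.293 -1.386]
 [ 0.784 -1.051]
 [ 0.558 -1.448]]
```

View pics/c3.png

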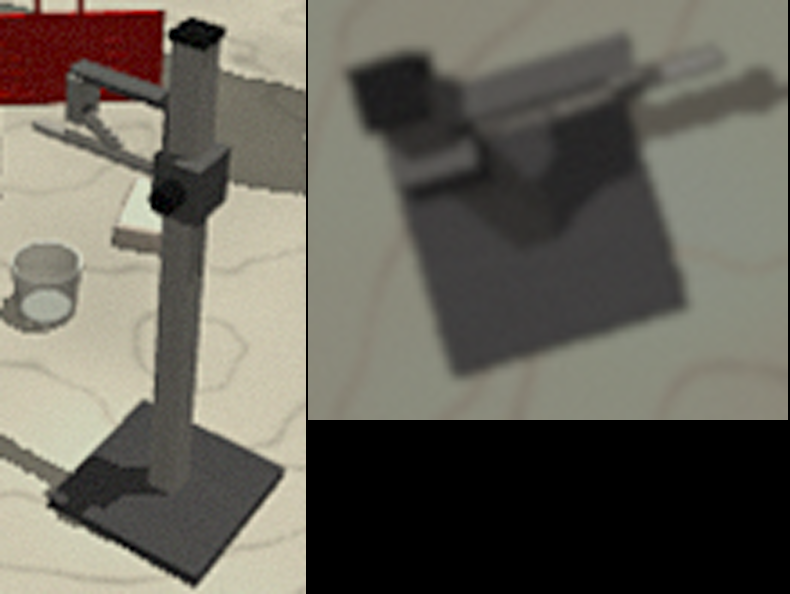

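```bash
cat > fit2.py <<'E'
from h import *
a=lambda x,y:(225+(x-1.3)/3.6,160+(y-1.3)/3.6)
b=lambda x,y:(155+(x-310.5)/6,125+(y-2.5)/6)
# params x,y,yaw,h(peg),dy(plate centre)
def f(p,P):
    P=np.float64(P).copy()
    if P[2]>1e4: P[2]=P[2]-2e4+p[3]
    elif P[2]<=12: P[1]+=p[4]
    return fr(p,P)
H=2e4
obs=[("scene",[0,-113,H],a(34,124)),("top",[0,-113,H],b(722,56)),("top",[0,-82,H],b(657,72)),
("scene",[0,12,390],a(197,32)),("top",[0,12,390],b(394,92)),
("scene",[65,-65,12],a(48,501)),("scene",[-65,-65,12],a(145,402)),("scene",[-65,65,12],a(284,470)),("scene",[65,65,12],a(196,574)),
("top",[65,-65,12],b(629,36)),("top",[-65,-65,12],b(684,300)),("top",[-65,65,12],b(460,373))]
p=fit(obs,[640,230,.25,280,0],f);np.save("stand.npy",p)
E
python3 fit2.py; python3 - <<'E'
import sys;sys.path.insert(0,'.')
from h import *
p=np.load('screen.npy');print("grip",fr(p,[-95,0,122]),"loop",fr(p,[0,0,176]))
# jar, cup
print(tri((207.5,240),(270,145)))
E
```

```text
fit [630.593 223.555   0.284 278.817  11.507]
[[ 0.165  0.103]
 [ 0.714 -0.782]
 [-0.12   0.016]
 [-0.05   0.331]
 [-0.7   -0.968]
 [-0.422 -1.982]
 [-0.343 -1.588]
 [ 0.484 -1.146]
 [-0.052  0.664]
 [-1.393  5.367]
 [ 0.977  0.282]
 [-1.166 -0.087]]
grip [[ 506.484 -180.586  122.   ]] loop [[ 601.424 -177.214  176.   ]]
[669.813  -9.716  59.302]
```

Both fits agree with the given heights: loop top 184, panel top about 122, post top 390. The screen is at (601,-177) with yaw 0.036, and the stand is at (631,224) with yaw 0.284 and its peg at roughly 279 mm. Now I'll move above the near end of the screen.

```bash
python3 -m creep '[10,17,0,0,0,-0.02,0, 15,26,0,0,0,-0.025,0, 15,26,0,0,0,-0.025,0, 15,26,0,0,0,-0.025,0, 15,26,0,0,0,-0.025,0]' 80
python3 -m creep '[15,26,0,0,0,-0.025,0, 15,26,0,0,0,-0.025,0, 15,26,0,0,0,-0.025,0, 15,26,0,0,0,-0.025,0, 15,26,0,0,0,-0.025,0]'
python3 -m creep '[15,26,0,0,0,-0.025,0, 15,26,0,0,0,-0.025,0, 15,26,0,0,0,-0.025,0, 15,26,0,0,0,-0.025,0, 15,26,0,0,0,-0.025,0]'
python3 -m creep '[0,0,0,0,0,0,0, 0,0,0,0,0,0,0]'
```

```text
time: 0.52
eef_pos: [334.5, -471.4, 230.6]
tool_rot: [-0.001, 0.989, 0.148, -0.0]
ft_force: [-0.4, -0.3, -0.4]
grip_width: 85.5
finger_force: 0.0
time: 0.93
eef_pos: [409.6, -341.3, 230.8]
tool_rot: [-0.0, 0.996, 0.086, -0.0]
ft_force: [-0.3, 0.6, 0.2]
grip_width: 85.1
finger_force: 0.0
time: 1.35
eef_pos: [484.5, -211.3, 230.8]
tool_rot: [-0.0, 1.0, 0.024, -0.0]
ft_force: [0.2, -0.7, 0.0]
grip_width: 85.3
finger_force: 0.0
time: 1.52
eef_pos: [484.5, -211.7, 230.9]
tool_rot: [-0.0, 1.0, 0.026, -0.0]
ft_force: [-0.1, 0.3, 0.2]
grip_width: 85.1
finger_force: 0.0
```

```bash
python3 -m creep '[11,15,0,0,0,-0.014,0, 11,16,0,0,0,0,0, 0,0,-25,0,0,0,0, 0,0,-28,0,0,0,0, 0,0,-28,0,0,0,0]'
python3 -m creep '[0,0,-25,0,0,0,0.3, 0,0,-20,0,0,0,0.5, 0,0,-15,0,0,0,0.6, 0,0,0,0,0,0,0.6, 0,0,0,0,0,0,0.6]'
python3 - <<'E'
from h import *
a=ctrl.snapshot("scene")[:,:,::-1];b=ctrl.snapshot("top")[:,:,::-1]
A=cv2.resize(a[130:240,150:240],None,fx=4.4,fy=4.4,interpolation=cv2.INTER_CUBIC)
B=cv2.resize(b[115:225,290:380],None,fx=4.4,fy=4.4,interpolation=cv2.INTER_CUBIC)
cv2.imwrite("pics/g1.png",np.hstack([A,B]))
E
```

```text
time: 1.93
eef_pos: [506.4, -183.0, 150.0]
tool_rot: [0.001, 1.0, 0.017, 0.001]
ft_force: [-0.8, -0.2, -1.3]
grip_width: 85.0
finger_force: 0.0
time: 2.35
eef_pos: [505.1, -182.5, 89.3]
tool_rot: [-0.0, 1.0, 0.017, -0.001]
ft_force: [1.2, -0.5, 0.3]
grip_width: 34.3
finger_force: 0.0
```

View pics/g1.png

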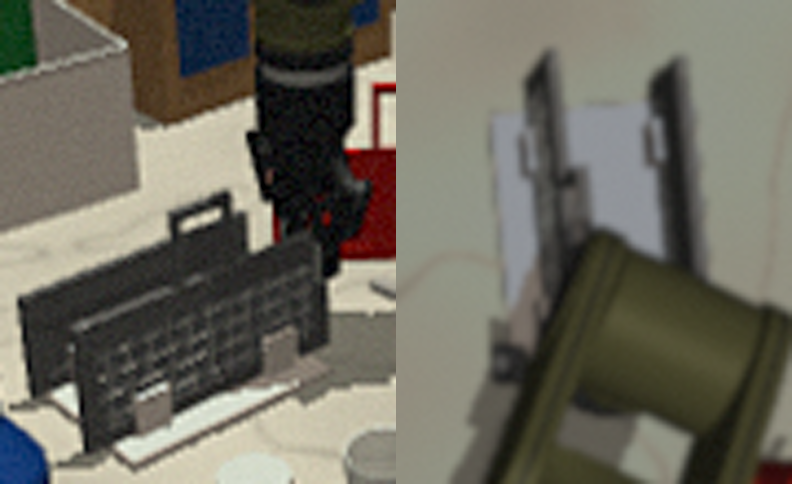

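```bash
python3 - <<'E'
from h import *
o=ctrl.observe();P=o["eef_pos"];print(P)
p=np.load("screen.npy")
for nm,Q in [("tcp",P),("grasp",P+[0,0,19]),("f+",P+[0,17,0]),("f-",P+[0,-17,0]),("nearTop",fr(p,[-115,0,122])[0]),("farTop",fr(p,[115,0,122])[0]),("loop",fr(p,[0,0,176])[0])]:
    print(nm,(proj("scene",Q)[0]-[150,130])*4.4,(proj("top",Q)[0]-[290,115])*4.4+[396,0])
a=ctrl.snapshot("scene")[:,:,::-1]
cv2.imwrite("pics/g2.png",cv2.resize(a[160:225,190:255],None,fx=9,fy=9,interpolation=cv2.INTER_CUBIC))
E
```

```text
[ 506.889 -182.901   91.66 ]
tcp [307.485 265.518] [569.815 359.977]
grasp [306.913 244.741] [574.816 358.52 ]
f+ [319.782 274.447] [544.609 360.179]
f- [295.39  256.736] [595.02  359.776]
nearTop [329.186 225.369] [576.046 388.631]
farTop [ 69.82  324.705] [556.979  43.372]
loop [202.193 209.31 ] [581.228 203.976]
```

View pics/g2.png

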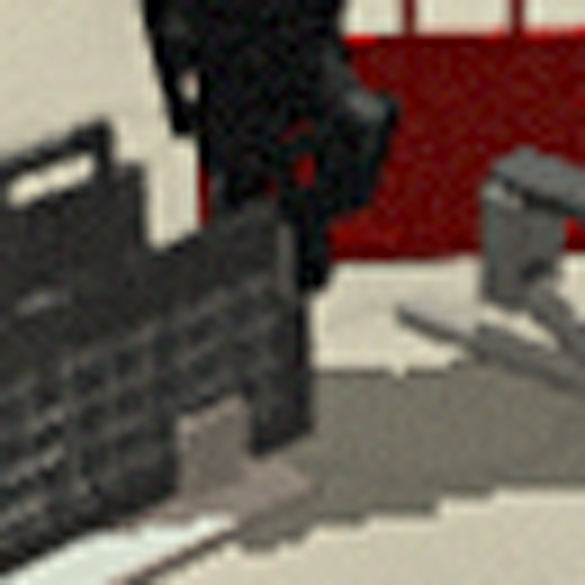

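The picture shows the fingers straddling the panel's near end: the +y finger tip is at g2 (310,285) in front of the panel, and the other finger is behind it. That matches the projected TCP, so I'll close.

```bash
python3 -m creep '[0,0,0,0,0,0,0.8, 0,0,0,0,0,0,1, 0,0,0,0,0,0,1, 0,0,0,0,0,0,1, 0,0,0,0,0,0,1]' 80
python3 -m creep '[0,0,0,0,0,0,1, 0,0,0,0,0,0,1]'
```

```text
time: 2.92
eef_pos: [507.0, -182.7, 91.7]
tool_rot: [0.001, 1.0, 0.018, 0.001]
ft_force: [-1.3, -2.7, 6.6]
grip_width: 6.6
finger_force: 78.3
time: 3.08
eef_pos: [507.0, -182.7, 91.8]
tool_rot: [0.001, 1.0, 0.018, 0.001]
ft_force: [-2.8, -3.5, 5.8]
grip_width: 7.0
finger_force: 78.4
```

```bash
python3 -m creep '[0,0,6,0,0,0,1, 0,0,10,0,0,0,1, 0,0,14,0,0,0,1, 0,0,16,0,0,0,1, 0,0,16,0,0,0,1]' 100
python3 -m creep '[0,0,20,0,0,0,1, 0,0,20,0,0,0,1, 0,0,20,0,0,0,1, 0,0,13,0,0,0,1, 0,0,0,0,0,0,1]'
python3 - <<'E'
from h import *
print(ctrl.observe()["ft_torque"])
a=ctrl.snapshot("scene")[:,:,::-1];b=ctrl.snapshot("top")[:,:,::-1]
A=cv2.resize(a[85:215,130:240],None,fx=3.6,fy=3.6,interpolation=cv2.INTER_CUBIC)
B=cv2.resize(b[105:235,290:400],None,fx=3.6,fy=3.6,interpolation=cv2.INTER_CUBIC)
cv2.imwrite("pics/l1.png",np.hstack([A,B]))
E
```

```text
time: 3.5
eef_pos: [504.3, -180.8, 150.1]
tool_rot: [-0.002, 1.0, 0.017, -0.003]
ft_force: [0.2, 0.3, -1.9]
grip_width: 6.7
finger_force: 98.7
time: 3.92
eef_pos: [507.5, -182.0, 228.3]
tool_rot: [0.001, 1.0, 0.017, 0.002]
ft_force: [1.0, 0.3, -1.9]
grip_width: 6.2
finger_force: 98.8
[-0.067  0.161 -0.041]
```

View pics/l1.png

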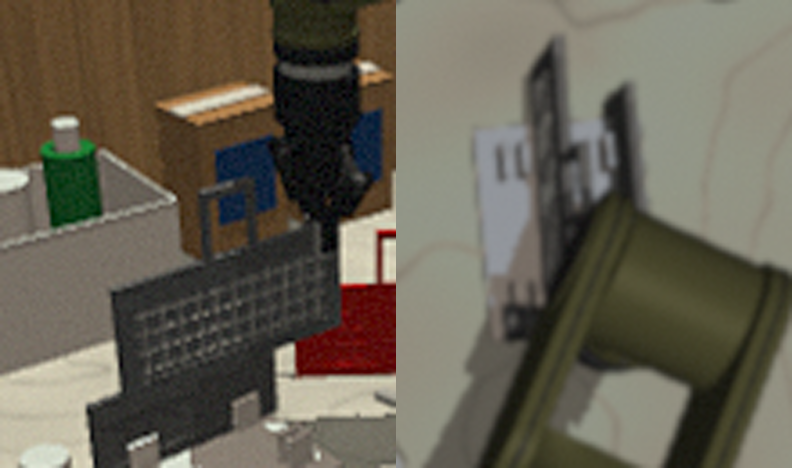

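The screen is lifted, with its far top corner at l1 (112,292) and the loop at (226,184). I'll fit its pose including sag.

```bash
cat > fit3.py <<'E'
from h import *
a=lambda x,y:(130+(x-1.3)/3.6,85+(y-1.3)/3.6)
b=lambda x,y:(290+(x-397.3)/3.6,105+(y-1.3)/3.6)
def f(p,P):  # x,y,yaw,z,pitch ; pitch>0: far end down
    P=np.float64(P);c,s_=np.cos(p[4]),np.sin(p[4])
    return fr(p,[c*P[0]+s_*P[2],P[1],-s_*P[0]+c*P[2]+p[3]])
obs=[("scene",[115,4,110],a(112,292)),("scene",[115,4,0],a(122,397)),("scene",[-115,4,0],a(339,325)),("scene",[-115,4,110],a(322,220)),
("scene",[26,4,172],a(201,190)),("scene",[-26,4,172],a(254,178)),
("top",[115,-4,110],b(565,37)),("top",[115,4,110],b(554,37)),("top",[26,-4,172],b(590,142))]
p=fit(obs,[601,-178,.036,147,0],f)
print("loop",f(p,[0,0,164]),"tcp",ctrl.observe()["eef_pos"])
E
python3 fit3.py
```

```text
fit [ 603.427 -182.67     0.085  146.393   -0.02 ]
[[ 1.574 -0.619]
 [ 1.776  2.313]
 [-0.783  0.08 ]
 [ 3.82  -0.265]
 [ 0.962  0.733]
 [ 0.281  0.028]
 [ 0.325 -1.527]
 [ 0.328 -1.246]
 [ 1.992 -0.611]]
loop [[ 600.081 -182.956  310.358]] tcp [ 505.984 -181.479  224.589]
```

```bash
python3 -m creep '[4,10,0,0,0,0.01,1, 6,18,0,0,0,0.02,1, 7,22,0,0,0,0.025,1, 7,22,0,0,0,0.025,1, 7,22,0,0,0,0.025,1]'
python3 -m creep '[7,22,0,0,0,0.025,1, 7,22,0,0,0,0.025,1, 7,22,0,0,0,0.025,1, 7,22,0,0,0,0.025,1, 6,20,0,0,0,0.02,1]'
python3 -m creep '[5,18,0,0,0,0.013,1, 3,10,0,0,0,0.01,1, 2,5,0,0,0,0,1, 0,0,0,0,0,0,1, 0,0,0,0,0,0,1]'
python3 - <<'E'
from h import *
print(ctrl.observe()["eef_pos"])
a=ctrl.snapshot("scene")[:,:,::-1];b=ctrl.snapshot("top")[:,:,::-1]
A=cv2.resize(a[110:250,160:290],None,fx=4,fy=4,interpolation=cv2.INTER_CUBIC)
B=cv2.resize(b[100:250,155:275],None,fx=2.3,fy=2.3,interpolation=cv2.INTER_CUBIC)
o=np.zeros((560,520+B.shape[1],3),np.uint8);o[:,:520]=A;o[:B.shape[0],520:]=B
cv2.imwrite("pics/a1.png",o); cv2.imwrite("pics/a1s.png",a);cv2.imwrite("pics/a1t.png",b);print(o.shape)
E
```

```text
time: 4.43
eef_pos: [536.6, -85.9, 223.0]
tool_rot: [-0.001, 0.998, 0.07, -0.002]
ft_force: [1.0, -0.1, -2.0]
grip_width: 6.5
finger_force: 98.5
time: 4.85
eef_pos: [570.5, 22.5, 222.9]
tool_rot: [-0.001, 0.991, 0.131, -0.002]
ft_force: [0.9, -0.1, -1.6]
grip_width: 6.3
finger_force: 98.6
time: 5.27
eef_pos: [580.9, 53.0, 224.5]
tool_rot: [0.0, 0.99, 0.141, -0.001]
ft_force: [-0.1, -0.4, -1.8]
grip_width: 6.1
finger_force: 98.7
[580.928  52.952 224.545]
(560, 796, 3)
```

View pics/a1.png

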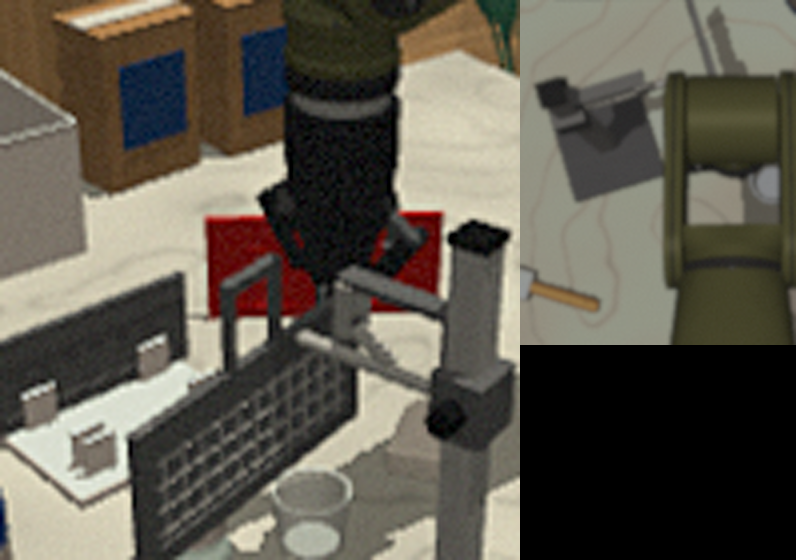

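The loop's bar is at a1 (222..280, 285..258) and the peg tip is at (300,336), clear beyond the screen. I'll compare this with the prediction.

```bash
python3 - <<'E'
from h import *
a=lambda x,y:np.array((160+(x-1.5)/4,110+(y-1.5)/4))
S=np.load("stand.npy");T=ctrl.observe()["eef_pos"];q=ctrl.observe()["tool_rot"];yw=2*np.arctan2(q[2],q[1]);print(T,yw,S)
def f(p,P): # p: along offset, cross offset, dyaw, pitch, z
    P=np.float64(P);c,s_=np.cos(p[3]),np.sin(p[3])
    L=np.array([c*P[0]+s_*P[2]+p[0],P[1]+p[1],-s_*P[0]+c*P[2]+p[4]])
    R=fr([0,0,p[2]],L)
    return fr([T[0],T[1],yw],R)
obs=[("scene",[115,4,110],a(131,438)),("scene",[-115,4,0],a(357,411)),("scene",[26,4,172],a(223,287)),("scene",[-26,4,172],a(281,260)),("scene",[26,4,110],a(228,376)),("scene",[-26,4,110],a(276,347))]
for n,P,u in obs: print(u-proj(n,f([95,0,0,0,146.5],P))[0])
r=lambda p:np.concatenate([*[(proj(n,f(p,P))-u).ravel() for n,P,u in obs],[(p[0]-95)/3,p[1]/1,p[2]/.05,p[3]/.05,(p[4]-146.5)/4]])
o=least_squares(r,[95,0,0,0,146.5]);print(o.x,o.fun)
L=f(o.x,[0,0,164])[0];d=L[:2]-S[:2];c,s_=np.cos(S[2]),np.sin(S[2]);print("loop",L,"in stand",c*d[0]+s_*d[1],-s_*d[0]+c*d[1])
print("tip px err",a(300,336)-proj("scene",fr(S,[0,-113,S[3]]))[0])
E
```

```text
[581.042  52.385 225.023] 0.2816961797436312 [630.593 223.555   0.284 278.817  11.507]
[-0.898  1.203]
[-0.559 -0.351]
[-1.459  1.073]
[-0.164  2.316]
[-0.89   1.895]
[-1.65   3.167]
[ 96.353  -0.085  -0.006   0.012 143.229] [-0.187  0.734  0.28   1.105  0.337  0.656 -0.821 -0.832 -0.005 -0.346
  0.872 -1.835  0.451 -0.085 -0.119  0.238 -0.818]
loop [675.653  79.067 307.217] in stand 2.741376800223115 -151.32708960900948
tip px err [ 0.377 -0.562]
```

```bash
python3 -m creep '[-4,10,0,0,0,0,1, -5,16,0,0,0,0,1, -5,15,0,0,0,0,1, -3,10,0,0,0,0,1, 0,0,0,0,0,0,1]'
python3 -m creep '[0,0,-4,0,0,0,1, 0,0,-4,0,0,0,1, 0,0,-2,0,0,0,1, 0,0,0,0,0,0,1]'
python3 -m creep '[0,0,-2,0,0,0,1, 0,0,-2,0,0,0,1, 0,0,0,0,0,0,1]'
```

```text
time: 5.78
eef_pos: [563.6, 105.7, 225.4]
tool_rot: [-0.0, 0.99, 0.142, 0.0]
ft_force: [0.5, 1.0, -1.7]
grip_width: 6.3
finger_force: 98.8
time: 6.12
eef_pos: [563.9, 103.5, 214.1]
tool_rot: [0.0, 0.99, 0.14, -0.001]
ft_force: [-0.8, -0.1, -2.4]
grip_width: 6.5
finger_force: 98.8
time: 6.37
eef_pos: [564.2, 103.9, 210.7]
tool_rot: [-0.0, 0.99, 0.141, -0.0]
ft_force: [0.2, 0.3, -1.6]
grip_width: 6.8
finger_force: 98.8
```

```bash
cat > ft.py <<'E'
from cell import ctrl
o=ctrl.observe();print("F",o["ft_force"].round(1),"M",o["ft_torque"].round(3),"z",o["eef_pos"].round(1))
E
python3 ft.py
for i in 1; do python3 -m creep '[0,0,-1.5,0,0,0,1, 0,0,-1.5,0,0,0,1, 0,0,0,0,0,0,1]' >/dev/null; python3 ft.py; done
python3 -m creep '[0,0,-1,0,0,0,1, 0,0,-1,0,0,0,1, 0,0,0,0,0,0,1]' >/dev/null; python3 ft.py
```

```text
F [ 0.2  0.3 -1.6] M [-0.035  0.17  -0.052] z [564.2 103.9 210.7]
F [-0.2  0.2 -1.3] M [-0.001  0.151  0.027] z [564.1 104.1 208. ]
F [ 0.4 -0.3 -1.4] M [-0.064  0.091  0.065] z [564.2 104.2 206.1]
```

```bash
python3 -m creep '[0,0,-1,0,0,0,1, 0,0,0,0,0,0,1]' >/dev/null; python3 ft.py
python3 -m creep '[0,0,-1,0,0,0,1, 0,0,0,0,0,0,1]' >/dev/null; python3 ft.py
```

```text
F [-0.3  0.5 -2. ] M [-0.055  0.212 -0.007] z [564.2 104.2 205.2]
F [-0.4  0.4 -2.4] M [-0.066  0.188 -0.005] z [564.3 104.2 204.2]
```

```bash
python3 -m creep '[0,0,-1,0,0,0,1, 0,0,0,0,0,0,1]' >/dev/null; python3 ft.py; python3 -m creep '[0,0,0,0,0,0,1]' >/dev/null; python3 ft.py
```

```text
F [ 0.2  1.  -1.3] M [-0.085  0.18   0.011] z [564.2 104.2 203.1]
F [-0.7  0.  -2.3] M [0.005 0.239 0.028] z [564.3 104.2 203.2]
```

```bash
python3 -m creep '[0,0,-1,0,0,0,1, 0,0,0,0,0,0,1]' >/dev/null; python3 ft.py;python3 -m creep '[0,0,-1,0,0,0,1, 0,0,0,0,0,0,1]' >/dev/null; python3 ft.py
```

```text
F [ 0.8 -0.3 -1.4] M [-0.017  0.1    0.004] z [564.3 104.2 202.2]
F [ 0.3 -0.7 -0.1] M [0.015 0.027 0.015] z [564.6 104.2 201.8]
```

```bash
python3 -m creep '[0,0,-1,0,0,0,1, 0,0,0,0,0,0,1]' >/dev/null; python3 ft.py;python3 -m creep '[0,0,-1,0,0,0,1, 0,0,0,0,0,0,1]' >/dev/null; python3 ft.py
```

```text
F [-0.5  1.3  2.4] M [ 0.078 -0.102  0.017] z [564.9 104.3 201.3]
F [-0.8 -0.6  5. ] M [ 0.189 -0.409  0.041] z [565.2 104.3 200.7]
```

Contact was felt: the force rises from zero at a commanded z of about 202, roughly 2.5 N/mm. I'll raise to about 1.6 mm above touching, then slide inwards.

```bash
python3 -m creep '[0,0,2,0,0,0,1, 0,0,2.3,0,0,0,1, 0,0,0,0,0,0,1]' >/dev/null; python3 ft.py
python3 -m creep '[-1.4,4.8,0,0,0,0,1, -1.4,4.8,0,0,0,0,1, -1.4,4.8,0,0,0,0,1]' >/dev/null; python3 ft.py
python3 -m creep '[-1.1,3.8,0,0,0,0,1, -1.1,3.8,0,0,0,0,1]' >/dev/null; python3 ft.py
```

```text
F [-1.1  0.2 -2.9] M [-0.051  0.152  0.008] z [563.6 104.  202.9]
F [-0.1 -0.5 -0.9] M [-0.013  0.146 -0.017] z [559.4 119.  202.7]
F [-0.2  0.2 -1.6] M [-0.016  0.185 -0.012] z [557.5 126.8 203.2]
```

```bash
python3 -m creep '[-1.4,4.8,0,0,0,0,1, -1.4,4.8,0,0,0,0,1, -1.4,4.8,0,0,0,0,1]' >/dev/null; python3 ft.py
```

```text
F [-0.1  0.  -2.7] M [-0.079  0.197 -0.052] z [553.5 141.1 203.6]
```

```bash
python3 -m creep '[-1.4,4.8,0,0,0,0,1, -1.4,4.8,0,0,0,0,1, -1.4,4.8,0,0,0,0,1]' >/dev/null; python3 ft.py
```

```text
F [ 0.2 -0.5 -2.5] M [-0.055  0.138  0.061] z [549.3 155.5 203.6]
```

```bash
python3 -m creep '[-1.4,4.8,0,0,0,0,1, -1.4,4.8,0,0,0,0,1, -1.4,4.8,0,0,0,0,1, 0,0,0,0,0,0,1]' >/dev/null; python3 ft.py
```

```text
F [-0.6  0.2 -2.4] M [-0.062  0.21   0.001] z [545.  170.3 203.7]
```

```bash
python3 -m creep '[-1.3,4.3,0,0,0,0,1, -1.3,4.3,0,0,0,0,1, 0,0,0,0,0,0,1, 0,0,0,0,0,0,1]' >/dev/null; python3 ft.py
python3 - <<'E'
from h import *
S=np.load("stand.npy");T=ctrl.observe()["eef_pos"]
L=T[:2]+95*np.array([np.cos(.284),np.sin(.284)]);d=L-S[:2];c,s=np.cos(S[2]),np.sin(S[2]);print(c*d[0]+s*d[1],-s*d[0]+c*d[1])
a=ctrl.snapshot("scene")[:,:,::-1]
cv2.imwrite("pics/s1.png",cv2.resize(a[140:240,195:325],None,fx=6,fy=6,interpolation=cv2.INTER_CUBIC))
E
```

```text
F [ 0.1  0.6 -1.6] M [-0.047  0.131 -0.005] z [542.7 178.1 203.6]
-2.1447809354756586 -18.946989150995414
```

View pics/s1.png

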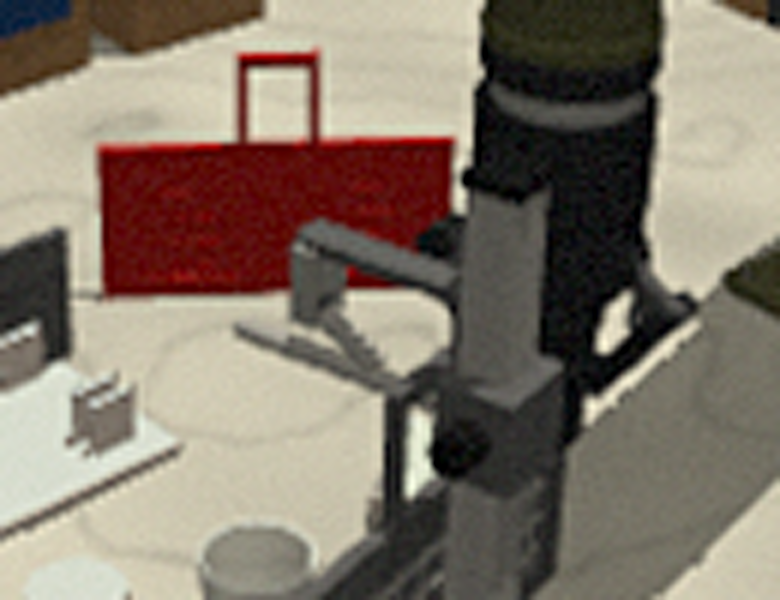

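The loop bar sits inside the flap: bar at s1 (405,380), with the flap sloping from (320,300) to its tip at (385,365), shut outboard of the bar. I'll lower onto the peg, feeling for contact.

```bash
python3 -m creep '[0,0,-0.8,0,0,0,1, 0,0,-0.8,0,0,0,1, 0,0,0,0,0,0,1]' >/dev/null; python3 ft.py; python3 -m creep '[0,0,-0.7,0,0,0,1, 0,0,0,0,0,0,1, 0,0,0,0,0,0,1]' >/dev/null; python3 ft.py
```

```text
F [-0.4 -0.1 -0.8] M [-0.01   0.121  0.034] z [542.9 177.9 202.1]
F [0.2 0.  0.5] M [-0.013 -0.023 -0.026] z [543.1 178.  201.8]
```

```bash
python3 -m creep '[0,0,0,0,0,0,1, 0,0,0,0,0,0,1, 0,0,0,0,0,0,1]' 20 | tail -3; python3 ft.py
python3 -m creep '[0,0,0,0,0,0,0.9, 0,0,0,0,0,0,0.85, 0,0,0,0,0,0,0.8, 0,0,0,0,0,0,0.75, 0,0,0,0,0,0,0.7]'
python3 -m creep '[0,0,0,0,0,0,0.6, 0,0,0,0,0,0,0.5, 0,0,0,0,0,0,0.4, 0,0,0,0,0,0,0.3, 0,0,0,0,0,0,0.3]'; python3 ft.py
python3 - <<'E'
from h import *
a=ctrl.snapshot("scene")[:,:,::-1]
cv2.imwrite("pics/r1.png",cv2.resize(a[140:265,195:325],None,fx=4.8,fy=4.8,interpolation=cv2.INTER_CUBIC))
E
```

```text
ft_force: [1.0, -0.7, 1.4]
grip_width: 6.6
finger_force: 99.1
F [ 1.  -0.7  1.4] M [-0.019 -0.156  0.003] z [543.  178.  201.7]
time: 11.17
eef_pos: [542.6, 178.0, 201.2]
tool_rot: [0.0, 0.99, 0.141, -0.0]
ft_force: [-0.2, -0.4, -0.6]
grip_width: 25.3
finger_force: 0.0
time: 11.58
eef_pos: [542.7, 178.0, 201.3]
tool_rot: [0.0, 0.99, 0.141, -0.0]
ft_force: [0.4, -0.1, 0.1]
grip_width: 59.8
finger_force: 0.0
F [ 0.4 -0.1  0.1] M [ 0.032 -0.005  0.005] z [542.7 178.  201.3]
```

View pics/r1.png

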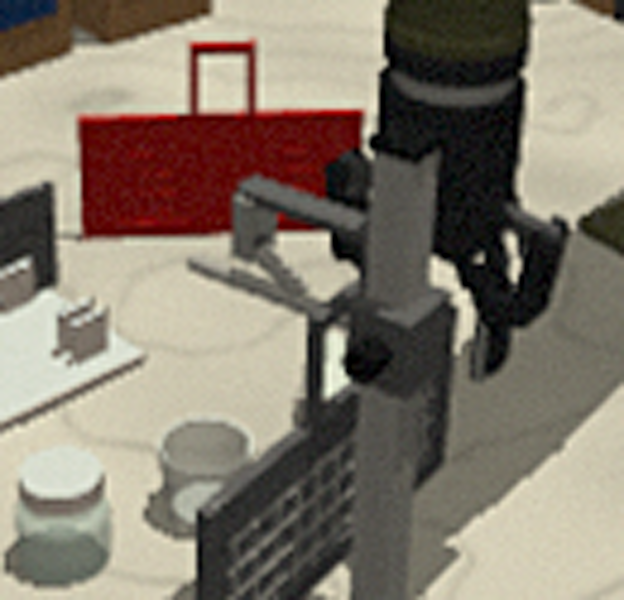

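The screen hangs by its loop with the flap shut at r1 (270,260)-(305,295), outboard of the bar. I'll retreat upward and away from the stand, let it settle and check.

```bash
python3 -m creep '[0,0,5,0,0,0,0.3, 0,0,12,0,0,0,0.3, 0,0,15,0,0,0,0.3, 0,0,15,0,0,0,0.3, -5,-1,10,0,0,0,0.3]'
python3 -m creep '[-15,-4,0,0,0,0,0.3, -20,-6,0,0,0,0,0.3, -20,-6,0,0,0,0,0.3, -10,-3,0,0,0,0,0.3, 0,0,0,0,0,0,0.3]' >/dev/null
for i in 1 2 3 4; do python3 -m creep '[0,0,0,0,0,0,0.3, 0,0,0,0,0,0,0.3, 0,0,0,0,0,0,0.3, 0,0,0,0,0,0,0.3, 0,0,0,0,0,0,0.3]' >/dev/null; done
python3 ft.py
python3 - <<'E'
from h import *
a=ctrl.snapshot("scene")[:,:,::-1].copy()
for i in range(8): b=ctrl.snapshot("scene")[:,:,::-1].copy()
d=cv2.GaussianBlur(cv2.absdiff(a,b),(5,5),0)[170:280,220:300];print("motion diff max",d.max())
cv2.imwrite("pics/f1.png",cv2.resize(b[140:265,195:325],None,fx=4.8,fy=4.8,interpolation=cv2.INTER_CUBIC))
E
```

```text
time: 12.05
eef_pos: [538.8, 177.2, 261.4]
tool_rot: [-0.0, 0.99, 0.141, 0.002]
ft_force: [0.5, 0.3, -0.1]
grip_width: 59.4
finger_force: 0.0
F [ 0.  -0.4  0.3] M [-0.015 -0.079 -0.027] z [472.7 158.  258.3]
motion diff max 13
```

View pics/f1.png

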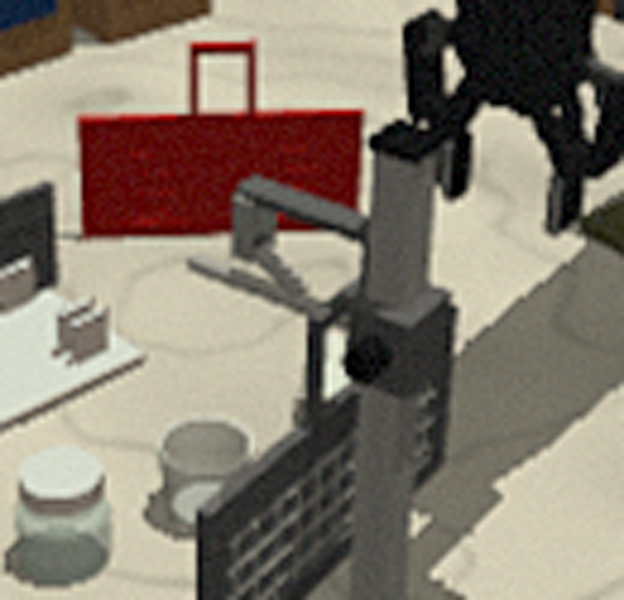

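The screen hangs still: the loop bar is at f1 (330,308), the flap is shut at (270,260)-(305,295) outboard of it, and the gripper is clear. Handing in.

```bash
python3 -c "
from cell import ctrl
print(ctrl.sign_off())"
```

```text
the job is handed in; nothing more can be done
None
```

The job is handed in (no verdict was returned): the last picture shows the lint screen hanging still by its loop on the peg, with the flap shut behind the loop and the gripper clear.

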